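# Slide the stock tray onto the green rails

## Task

Pick up the aluminium tray with the blue handle and slide it, level, into the counter rack from its open mouth on the green pair of rails, gently on until its nose has pushed the orange buffer at the back in by about 6 mm (do not drive the buffer to the end of its travel). Leave the tray resting on the green rails and let go; do not bump the rails hard, and leave the other stock where it is.

Things in the scene. Friction and masses are not known exactly. Their poses are not given: they have to be found in the camera images.
- tray: Aluminium tray, 200 mm long (x), 168 wide over its walls (20 mm high), 200 wide over the two long side flanges (y); 0.3 to 0.6 kg. Origin: underside of the floor, middle; z up. Flanges are 4 mm thick, undersides 16 mm above the origin; they ride on the rails. Same front and back. Starts on the counter, x within about 40 degrees of the rack's x. Tilt it no more than 0.35 rad.
- tray_handle (a point): Centre of the tray's blue handle bar, 62 mm above the tray's origin and over its centre of mass. Axes as the tray's. Bar 120 mm long along y, 14 mm thick in x, 16 mm high, on posts at y = +-56 mm; 46 mm free beneath it.
- green_rails: Green rail pair, the one to use; height varies by run. Origin: midway between the rails, mid-length, on the bearing surface. x points inward from mouth (-110 mm) to rear (+110), y across, z up. Channels open inward: ledge |y| 88 to 108 mm, top at z 0; side wall inside at |y| 104; guard lip underside at z +12, from x -70 inward. A resting tray's origin is at z -16; home at x -25 to +20.
- green_mouth (a point): Middle of the green rails' open mouth, at the bearing surface: x = -110 mm in their frame, same axes. The side walls flare outward for about 25 mm before it; nothing spans it. The tray goes in here, moving along +x. Play of the flange in the channel: 4 mm each side, 8 mm up and down under the guard lip.
- upper_rails: Bare steel rail pair above the green one (by 50 to 60 mm), same shape, same x and y axes and origin; not to be used. The space between its two rails (176 mm) is open, so the handle and gripper pass through.
- lower_rails: Bare steel rail pair below the green one (by 50 to 60 mm), same shape and axes; it holds the stocked grey tray.
- rack: The rack's steel frame, fixed, no top: base plate 260 x 250 x 8 mm, four posts 14 mm square at x = +-105, y = +-117 mm, side bars along x on top, highest point 218 mm. Origin: underside of the base, at the middle; x points inward from the mouth to the rear. Nothing spans the top or the mouth.
- buffer (a joint): How far (m) the orange buffer behind the green rails is pushed in: 0 at start, rigid stop at 0.018. Pad 60 x 18 mm, centred between the rails, facing the tray's nose wall. Resists with about 5 to 10 N (damped friction, no spring), stays where left. Its resting face is anywhere from x 72 to 108 mm in the green rails' frame, new each run and not measured: feel or see it.
- stocked_tray: Grey plastic tray with packets, 200 x 200 mm, on the lower steel rails; leave alone. Origin: underside, middle.
- tin_a: Yellow-labelled tin, 74 mm across, 105 mm high, standing; leave alone. Origin: underside.
- tin_b: Green-labelled tin, 74 mm across, 105 mm high, standing; leave alone. Origin: underside.
- jar: Jar with red cap, 66 mm across, 110 mm high, standing; leave alone. Origin: underside.
- packet: Yellow packet 60 x 110 x 45 mm; leave alone. Origin: underside, middle.
- scoop: Spoon lying on the counter, long axis x; leave alone.
- carton: Small cardboard carton 100 x 140 x 90 mm; leave alone. Origin: underside, middle.

How it is judged:
By the outcome, as a careful person would: the job done as asked, in the order asked, and still so for the second after the job is handed in, with the robot touching nothing.
It also fails if it takes over 58 s, if anything falls off the work surface, if the arm or the gripper's body presses on something with over 40 N, if the wrist force passes 120 N, or if a joint passes its speed limit or range.

## Robot

A 7-joint arm with a two-finger parallel gripper is mounted at the origin on the work surface. World frame = base frame: x ahead of the robot, y to its left, z up, the work surface at z = 0. Lengths are in m, angles in rad, forces in N, time in s.
With the tool pointing down it reaches from about 0.425 to 0.925 m from the base axis. Payload 6.8 kg.
Tool frame: the origin (TCP) lies midway between the tips of the shut fingers; the grasp point (between the pads) lies 19 mm behind it; y points along the fingers, z is the direction in which the jaws open and shut, and the axes are right-handed (so a half turn about y gives the same grasp; the last joint's range is limited). The gripper opens to 88 mm and grips with 3 to 60 N. Pads are 20 mm wide; open, the fingers measure 115 mm over their backs; the gripper's body (75 mm by 178 mm) begins 61 mm behind the grasp point.
Start: joints at [-1.324, 0.477, 0.022, 1.555, -0.011, 1.109, -0.083], TCP at [0.234, 0.633, 0.223] pointing down, gripper open.
Joint ranges: [-2.96, 2.96], [-0.34, 2.1], [-1.41, 1.46], [0.24, 2.44], [-1.37, 4.51], [0.17, 1.92], [-2.96, 2.96]. Speed limits (rad/s): [2.39, 2.39, 3.14, 3.14, 3.14, 3.14, 3.14].

## Interface

Orientations are given as a unit quaternion [x, y, z, w].
In Python, from bench import readout, read_camera, get_calibration, bot gives the robot as it stands. The module is installed in compiled form; this text tells all that it offers.
- The arm moves only by the tool send_rows, never from a script. Its argument "moves" is a list of rows, each an object of numbers: "tx", "ty", "tz": the shift along the tool's x, y, z in mm; "wx", "wy", "wz": the turn, a rotation vector about the tool's x, y, z in degrees; "grip": the opening, from 0 (shut) to 1 (fully open). In form: [{"tx": .., "ty": .., "tz": .., "wx": .., "wy": .., "wz": .., "grip": ..}, ...]. A call has 1 to 20 rows; each row shifts and turns the commanded pose from where the row before left it, along the tool's axes as they then stand; what a row does not reach is not made up. A row lasts 1/8 s, in which the tool goes at most 62.5 mm and 10.7 degrees, less where a joint would pass 70% of its speed; a pose out of reach is approached as far as the arm can. A call with a gripper value outside its range is refused whole. The fingers move at their own pace and stop on an object; "grip_force" is the grip in N (left out, the last holds). Time passes only in rows, so rows that do not move let the fingers close. It gives the time, the measured TCP pose, the force and the opening at its end, in the units of the state.
- readout.get_state(): the state, without advancing time (a new reading comes with each control period).
- read_camera(name): name is "scene" or "side" or "wrist"; returns (picture, depth): 480x640x3 uint8, blue, green, red; 480x640 float32, m along the optical axis (not along the pixel's ray), 0 where there is no reading.
- get_calibration(name): a dict with "fx", "fy", "cx", "cy" (pixels), "R" (3x3) and "t" (3): a world point X has camera coordinates R X + t. Camera axes: x right, y down, z forward; pixel columns grow to the right and rows downward; lengths in m; the calibration is good to about 2 mm. A picture is of the moment at which its call begins: read the wrist's pose just before it. get_calibration takes no time and is no camera call; for the wrist camera it gives the pose at the moment of the call.
- bot.close_job(): hands the job in, once; it reports no verdict.
The state is a dict: "time_s": time; "q": joint angles; "dq": joint speeds; "effort": joint torques, N m; "tool_pos": TCP position; "ee_rot": TCP orientation; "ft_force": force on the tool from outside, world axes, zero at the start; "ft_torque": the same for the moment, N m; "width": finger opening in m.
Only numpy, scipy, OpenCV 4.12 (cv2) and the standard library are available. Lean on these libraries where they do the work, as an engineer would, in place of code of your own. Each camera call takes 0.05 s, during which the arm holds its last target. There are 200 camera calls.

## Working session

There is one attempt and no reset: what is moved stays moved. The work goes in short steps, Python scripts to look and compute and a tool call to move; the robot and the scene stay as the last step left them, time stands still between calls to the robot, and variables do not carry over. Pictures are saved under pics/ and viewed, about 8 in all and at most 12, crops included, and the job is handed in when it is done.

Besides the shell and the picture viewer there is one more tool, called by a JSON object that holds its "fn" and its "kwargs", one argument or row to a line. send_rows: Moves the arm, as the interface text tells. Its arguments: {"type":"object","properties":{"moves":{"type":"array"},"grip_force":{"type":"number"}},"required":["moves"]}

```bash
mkdir -p pics; cat > h.py <<'E'
import numpy as np, cv2
from scipy.spatial.transform import Rotation as Rn
from bench import readout, read_camera, get_calibration, bot
def pts(depth,c):
    v,u=np.mgrid[0:480,0:640]
    P=np.stack([(u-c['cx'])/c['fx']*depth,(v-c['cy'])/c['fy']*depth,depth],-1)
    return (P-c['t'])@np.array(c['R'])   # world
def grab(n,save=None):
    c=get_calibration(n); c={k:np.array(v) if k in'Rt' else v for k,v in c.items()}
    im,d=read_camera(n)
    if save: cv2.imwrite(f'pics/{save}.png',im)
    return im,d,pts(d,c),c
E
python3 - <<'E'
from h import *
s=readout.get_state(); print({k:np.round(v,3).tolist() for k,v in s.items()})
ims=[]
for n in('scene','side'):
    im,d,P,c=grab(n,n+'0'); np.savez(n+'0.npz',im=im,d=d,P=P)
    print(n,c['fx'],'cam at',-c['R'].T@c['t'],'fwd',c['R'][2])
    ims.append(im)
    hsv=cv2.cvtColor(im,cv2.COLOR_BGR2HSV)
    for nm,lo,hi in(('blue',(100,120,50),(130,255,255)),('green',(45,100,40),(85,255,255)),('orange',(5,150,120),(18,255,255))):
        m=cv2.inRange(hsv,lo,hi); k,l,st,ce=cv2.connectedComponentsWithStats(m)
        for i in range(1,k):
            if st[i,4]>60:
                q=P[(l==i)&(d>0)]; print(nm,st[i],np.round(np.median(q,0),3),np.round(np.percentile(q,3,0),3),np.round(np.percentile(q,97,0),3))
E
```

```text
{'time_s': 0.0, 'q': [-1.324, 0.478, 0.022, 1.556, -0.012, 1.109, -0.083], 'dq': [0.001, -0.0, -0.002, 0.0, 0.001, -0.001, -0.001], 'effort': [-0.0, -58.286, 1.534, -27.262, -0.054, 0.017, 0.0], 'tool_pos': [0.234, 0.632, 0.222], 'ee_rot': [0.697, -0.125, 0.125, -0.695], 'ft_force': [0.296, -0.102, 0.054], 'ft_torque': [0.047, 0.025, 0.001], 'width': 0.088}
scene 458.41107125948315 cam at [1.07673257 0.73515343 1.22361992] fwd [-0.36658571 -0.5351821  -0.76104864]
blue [411   0  25  12 219] [-0.842 -1.056  0.205] [-0.904 -1.126  0.181] [-0.818 -1.003  0.213]
blue [500  29  30  27 475] [-0.882 -0.509  0.208] [-1.009 -0.569  0.185] [-0.817 -0.428  0.215]
blue [278  84  32  23 459] [-0.219 -1.428 -0.294] [-0.274 -1.555 -0.316] [-0.155 -1.327 -0.281]
blue [237  96  43  28 943] [ 0.021 -1.431 -0.293] [-0.096 -1.554 -0.313] [ 0.129 -1.325 -0.282]
blue [ 191  112   58   41 1721] [ 0.497 -0.73   0.162] [ 0.201 -1.548 -0.301] [ 0.607 -0.616  0.169]
blue [494 123  30  25 478] [-0.952 -0.379 -0.292] [-1.057 -0.447 -0.312] [-0.843 -0.328 -0.28 ]
blue [ 164  150   51   34 1361] [ 0.724 -0.608  0.
[... 2226 characters left out ...]
 -0.3  ] [ 0.689  1.565 -0.283]
blue [278 209  29   4  90] [0.461 0.292 0.067] [0.409 0.285 0.058] [0.514 0.303 0.072]
blue [ 387  341   92   75 5401] [ 0.718 -0.634  0.166] [ 0.642 -0.706  0.16 ] [ 0.796 -0.549  0.169]
blue [ 292  376  100   91 7149] [ 0.529 -0.714  0.166] [ 0.454 -0.785  0.162] [ 0.607 -0.628  0.169]
green [349 219  18  12 160] [0.699 0.186 0.047] [0.673 0.179 0.026] [0.73  0.208 0.065]
green [334 248  23  43 257] [ 0.602 -0.227  0.124] [ 0.588 -0.289  0.118] [ 0.62  -0.085  0.137]
green [276 285   8  15  97] [ 0.416 -0.297  0.134] [ 0.409 -0.31   0.119] [ 0.426 -0.27   0.138]
orange [306 286  22   9 110] [ 0.52  -0.279  0.12 ] [ 0.487 -0.284  0.109] [ 0.544 -0.267  0.125]
```

View pics/scene0.png

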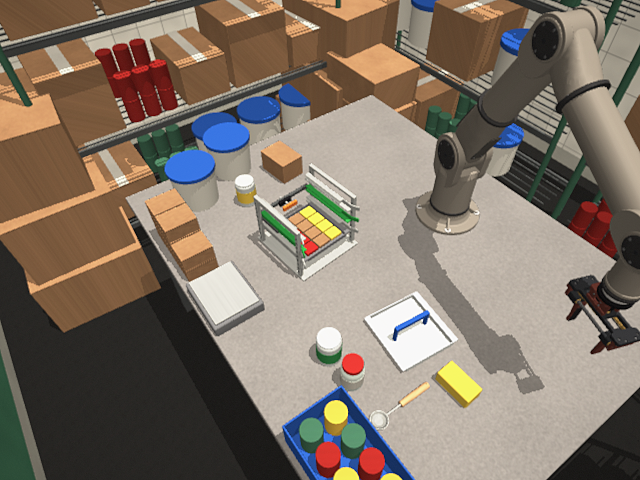

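View pics/side0.png

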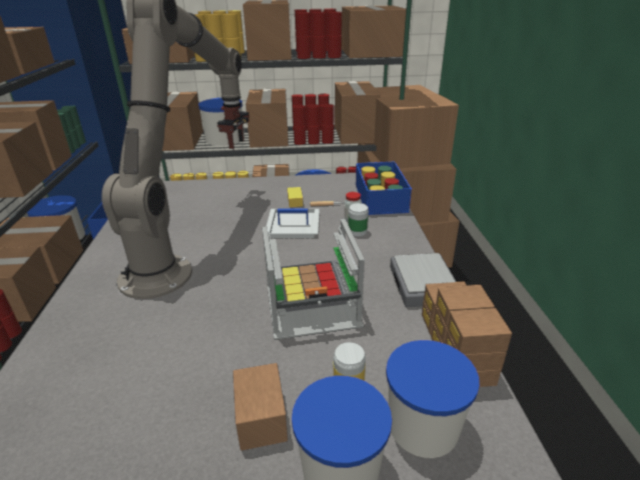

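The scene view shows the tray with its blue bar at about (410,325). The rack is at (308,225) with its mouth facing the tray (world +y) and the orange buffer at (290,205). The jar and green tin stand beside the tray at (352,370) and (329,345). The side view agrees. Next I'll fit the tray and rack from the depth clouds.

```bash
python3 - <<'E'
from h import *
s=readout.get_state(); R=Rn.from_quat(s['ee_rot']).as_matrix(); print('tool axes cols\n',R.round(3))
for n in('scene','side'):
    z=np.load(n+'0.npz'); im,P=z['im'],z['P']; hsv=cv2.cvtColor(im,cv2.COLOR_BGR2HSV)
    box=lambda a:np.all([(P[...,i]>a[2*i])&(P[...,i]<a[2*i+1]) for i in range(3)],0)
    m=box((.3,.62,.15,.45,.012,.028)); q=P[m][:,:2]; r=cv2.minAreaRect((q*1000).astype(np.float32)); print(n,'tray',r,np.median(P[m][:,2]))
    b=(cv2.inRange(hsv,(100,110,40),(130,255,255))>0)&box((.35,.6,.2,.4,.058,.08)); q=P[b]; mu=(q.min(0)+q.max(0))/2
    l=cv2.fitLine(q[:,:2].astype(np.float32),cv2.DIST_HUBER,0,.001,.001).ravel(); print(' handle',mu.round(4),'ang',np.degrees(np.arctan2(l[1],l[0])),np.percentile(q,[2,98],0).round(4))
    for sd,(a,c) in(('L',(.34,.46)),('R',(.57,.68))):
        m=box((a,c,-.36,-.0,.205,.235)); q=P[m]; l=cv2.fitLine(q[:,:2].astype(np.float32),cv2.DIST_HUBER,0,.001,.001).ravel(); print(' bar',sd,len(q),l.round(4),'yaw',np.degrees(np.arctan(l[0]/l[1])),np.percentile(q,[1,50,99],0).round(4).tolist())
    m=box((.33,.70,-.36,-.0,.003,.016)); q=P[m][:,:2]; r=cv2.minAreaRect((q*1000).astype(np.float32)); print(' base',r)
    g=(cv2.inRange(hsv,(45,80,30),(85,255,255))>0)&box((.35,.7,-.36,0,.05,.2)); q=P[g]; h,e=np.histogram(q[:,2],np.arange(.1,.15,.002)); print(' green z',dict(zip(e.round(3),h)))
    for sd in(q[:,0]<.51,q[:,0]>.51): print(' ',np.percentile(q[sd],[1,25,50,75,99],0).round(4).tolist())
    m=box((.3,.7,.0,.6,.03,.13)); q=P[m]; 
    print(' tall near tray', [(k.tolist()) for k in np.unique((q[:,:2]/.03).round().astype(int),axis=0)*30])
im=np.load('scene0.npz')['im'][150:290,240:370]; im2=np.load('side0.npz')['im'][220:340,255:375]
cv2.imwrite('pics/rackc.png',np.hstack([cv2.resize(im,(400,430),interpolation=cv2.INTER_CUBIC),cv2.resize(im2,(400,430),interpolation=cv2.INTER_CUBIC)]))
E
```

```text
tool axes cols
 [[ 0.938 -0.     0.347]
 [-0.347 -0.002  0.938]
 [ 0.    -1.    -0.002]]
scene tray ((483.8841552734375, 329.2151794433594), (268.0608215332031, 242.8970184326172), 83.81031799316406) 0.0186144211485543
 handle [0.4643 0.2999 0.068 ] ang -6.9945765 [[0.4093 0.2901 0.0586]
 [0.5202 0.3107 0.0731]]
 bar L 274 [ 0.1049 -0.9945  0.3893 -0.179 ] yaw -6.0239983 [[0.3714, -0.308, 0.2056], [0.389, -0.1912, 0.2158], [0.4061, -0.0873, 0.2212]]
 bar R 301 [ 0.1067 -0.9943  0.6221 -0.17  ] yaw -6.1224146 [[0.6048, -0.285, 0.2058], [0.6213, -0.164, 0.216], [0.6375, -0.0646, 0.2215]]
 base ((515.7261962890625, -179.54299926757812), (366.0354309082031, 358.1860656738281), 0.32790619134902954)
 green z {np.float64(0.1): np.int64(0), np.float64(0.102): np.int64(0), np.float64(0.104): np.int64(1), np.float64(0.106): np.int64(1), np.float64(0.108): np.int64(0), np.float64(0.11): np.int64(3), np.float64(0.112): np.int64(11), np.float64(0.114): np.int64(22), np.float64(0.116): np.int64(52), np.float64(0.118): np.int64(75), np.float64(0.12): np.int64(58), np.float64(0.122): np.int64(42), n
[... 2417 characters left out ...]
float64(0.146): np.int64(0)}
  [[0.4076, -0.3112, 0.1182], [0.4114, -0.3063, 0.1249], [0.4164, -0.2964, 0.1344], [0.4217, -0.2839, 0.1359], [0.4267, -0.265, 0.157]]
  [[0.5853, -0.2895, 0.0822], [0.5958, -0.2684, 0.12], [0.6021, -0.2226, 0.1234], [0.6088, -0.1588, 0.1349], [0.6214, -0.0772, 0.138]]
 tall near tray [[390, 300], [420, 300], [450, 270], [450, 300], [450, 450], [450, 480], [450, 510], [450, 540], [450, 570], [480, 270], [480, 300], [480, 450], [480, 480], [480, 510], [480, 540], [480, 570], [510, 270], [510, 300], [510, 450], [510, 480], [510, 510], [510, 540], [510, 570], [660, 210], [660, 240], [660, 300], [660, 330], [690, 180], [690, 210], [690, 240], [690, 300], [690, 330]]
```

View pics/rackc.png

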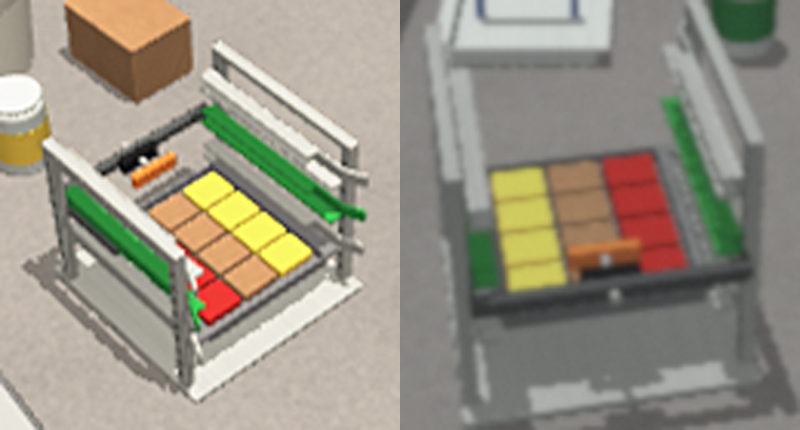

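The crops show the rack mouth open and the green rails as the middle pair, with the orange pad at (155,170) left and (605,252) right. The green ledge is at z≈0.119–0.120 and the rack yaw puts inward at (0.106,−0.994). I'm moving above the handle now.

{"fn": "send_rows", "kwargs": {
  "moves": [
    {"wy": -6.7, "grip": 1},
    {"wy": -6.7},
    {"tx": 27, "tz": -31},
    {"tx": 33, "tz": -38},
    {"tx": 33, "tz": -38},
    {"tx": 33, "tz": -38},
    {"tx": 33, "tz": -38},
    {"tx": 33, "tz": -38},
    {"tx": 33, "tz": -38},
    {"tx": 27, "tz": -31},
    {"tx": 15, "tz": -16},
    {}
  ]
}}

```text
$.moves[0]: bad value
```

```bash
python3 - <<'E'
from h import *
s=readout.get_state(); print(s['time_s'],s['tool_pos'],s['q']); R=Rn.from_quat(s['ee_rot']).as_matrix(); print(R.round(3))
im,d,P,c=grab('wrist','w1'); np.savez('w1.npz',im=im,d=d,P=P)
print('cam',-c['R'].T@c['t'],c['R'][2])
hsv=cv2.cvtColor(im,cv2.COLOR_BGR2HSV)
b=(cv2.inRange(hsv,(100,110,40),(130,255,255))>0)&(d>0)&(P[...,2]>.062)&(P[...,2]<.085); q=P[b]
print(len(q)); r=cv2.minAreaRect((q[:,:2]*1000).astype(np.float32)); print(r,np.percentile(q,[1,50,99],0))
E
```

```text
0.1 [0.23434131 0.63246177 0.22181031] [-1.3240844   0.4777094   0.02235565  1.55629169 -0.01149647  1.10931298
 -0.08307234]
[[ 0.938 -0.     0.347]
 [-0.347 -0.002  0.938]
 [ 0.    -1.    -0.002]]
cam [0.16785978 0.65789963 0.38295037] [ 0.24327481 -0.09230514 -0.96555535]
0Traceback (most recent call last):
  File "<stdin>", line 7, in <module>
    return _quantile_unchecked(
        a, q, axis, out, overwrite_input, method, keepdims, weights)
    return _ureduce(a,
                    func=_quantile_ureduce_func,
    ...<5 lines>...
                    overwrite_input=overwrite_input,
                    method=method)
    r = func(a, **kwargs)
    result = _quantile(arr,
                       quantiles=q,
    ...<2 lines>...
                       out=out,
                       weights=wgt)
    slices_having_nans = np.isnan(arr[-1, ...])
                                  ~~~^^^^^^^^^
IndexError: index -1 is out of bounds for axis 0 with size 0
```

View pics/w1.png

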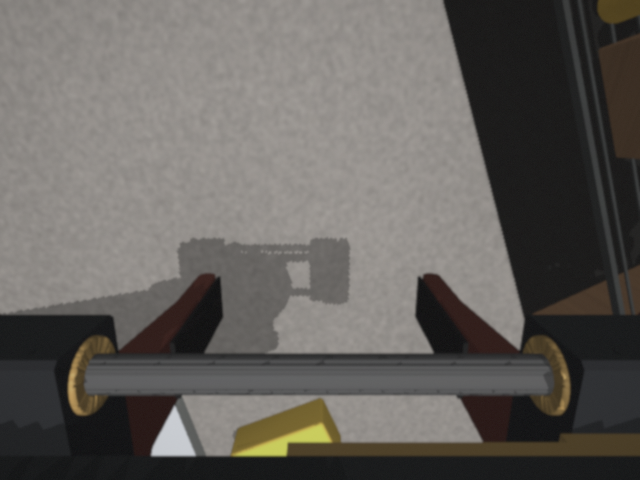

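The call was refused, probably because keys were missing. The wrist view (taken at the start pose) shows the fingers at (170,360) and (470,360) and the packet below. I'll resend with every key filled in.

{"fn": "send_rows", "kwargs": {
  "moves": [
    {"tx": 0, "ty": 0, "tz": 0, "wx": 0, "wy": -6.7, "wz": 0, "grip": 1},
    {"tx": 0, "ty": 0, "tz": 0, "wx": 0, "wy": -6.7, "wz": 0, "grip": 1},
    {"tx": 27, "ty": 0, "tz": -31, "wx": 0, "wy": 0, "wz": 0, "grip": 1},
    {"tx": 33, "ty": 0, "tz": -38, "wx": 0, "wy": 0, "wz": 0, "grip": 1},
    {"tx": 33, "ty": 0, "tz": -38, "wx": 0, "wy": 0, "wz": 0, "grip": 1},
    {"tx": 33, "ty": 0, "tz": -38, "wx": 0, "wy": 0, "wz": 0, "grip": 1},
    {"tx": 33, "ty": 0, "tz": -38, "wx": 0, "wy": 0, "wz": 0, "grip": 1},
    {"tx": 33, "ty": 0, "tz": -38, "wx": 0, "wy": 0, "wz": 0, "grip": 1},
    {"tx": 33, "ty": 0, "tz": -38, "wx": 0, "wy": 0, "wz": 0, "grip": 1},
    {"tx": 27, "ty": 0, "tz": -31, "wx": 0, "wy": 0, "wz": 0, "grip": 1},
    {"tx": 15, "ty": 0, "tz": -16, "wx": 0, "wy": 0, "wz": 0, "grip": 1},
    {"tx": 0, "ty": 0, "tz": 0, "wx": 0, "wy": 0, "wz": 0, "grip": 1}
  ]
}}

```text
time_s: 1.65
tool_pos: [0.4635, 0.2953, 0.2225]
ee_rot: [0.706, -0.044, 0.044, -0.706]
ft_force: [-0.9, 0.3, -0.2]
width: 0.0879
```

```bash
cat > w.py <<'E'
from h import *
import sys
s=readout.get_state(); print(s['time_s'],s['tool_pos'].round(4),s['q'].round(3)); R=Rn.from_quat(s['ee_rot']).as_matrix(); print(R.round(3).tolist())
im,d,P,c=grab('wrist',sys.argv[1]); np.savez(sys.argv[1]+'.npz',im=im,d=d,P=P)
print('cam',-c['R'].T@c['t'],c['R'][2])
hsv=cv2.cvtColor(im,cv2.COLOR_BGR2HSV)
b=(cv2.inRange(hsv,(100,110,40),(130,255,255))>0)&(d>0)&(P[...,2]>.05)&(P[...,2]<.085); q=P[b]
print(len(q))
if len(q):
    t=q[q[:,2]>.064]; r=cv2.minAreaRect((t[:,:2]*1000).astype(np.float32)); print(r,np.percentile(q,[1,50,99],0).round(4).tolist())
    l=cv2.fitLine(t[:,:2].astype(np.float32),cv2.DIST_HUBER,0,.001,.001).ravel(); print('ang',np.degrees(np.arctan2(l[1],l[0])),l)
E
python3 w.py w2
```

```text
1.65 [0.4635 0.2953 0.2225] [-0.769  0.271  0.106  1.864 -0.033  1.009  0.797]
[[0.992, 0.0, 0.124], [-0.124, -0.001, 0.992], [0.0, -1.0, -0.001]]
cam [0.39309224 0.30470207 0.3836842 ] [ 0.25792418 -0.03330765 -0.96559086]
2108
((460.440673828125, 299.189208984375), (12.596787452697754, 118.26777648925781), 84.1830062866211) [[0.4019, 0.289, 0.0673], [0.4555, 0.2996, 0.0691], [0.5178, 0.31, 0.0707]]
ang -5.8363566 [ 0.99481636 -0.10168757  0.45702016  0.29956377]
```

{"fn": "send_rows", "kwargs": {
  "moves": [
    {"tx": -2, "ty": 40, "tz": 4, "wx": 0, "wy": 0, "wz": 0, "grip": 1},
    {"tx": 0, "ty": 50, "tz": 0, "wx": 0, "wy": 0, "wz": 0, "grip": 1},
    {"tx": 0, "ty": 45, "tz": 0, "wx": 0, "wy": -0.5, "wz": 0, "grip": 1},
    {"tx": 0, "ty": 30, "tz": 0, "wx": 0, "wy": 0, "wz": 0, "grip": 1},
    {"tx": 0, "ty": 14, "tz": 0, "wx": 0, "wy": 0, "wz": 0, "grip": 1},
    {"tx": 0, "ty": 0, "tz": 0, "wx": 0, "wy": 0, "wz": 0, "grip": 0},
    {"tx": 0, "ty": 0, "tz": 0, "wx": 0, "wy": 0, "wz": 0, "grip": 0},
    {"tx": 0, "ty": 0, "tz": 0, "wx": 0, "wy": 0, "wz": 0, "grip": 0},
    {"tx": 0, "ty": 0, "tz": 0, "wx": 0, "wy": 0, "wz": 0, "grip": 0},
    {"tx": 0, "ty": 0, "tz": 0, "wx": 0, "wy": 0, "wz": 0, "grip": 0},
    {"tx": 0, "ty": 0, "tz": 0, "wx": 0, "wy": 0, "wz": 0, "grip": 0}
  ],
  "grip_force": 40
}}

```text
time_s: 3.08
tool_pos: [0.4612, 0.3012, 0.0438]
ee_rot: [-0.706, 0.04, -0.04, 0.706]
ft_force: [-0.5, -0.2, -0.1]
width: 0.0311
```

{"fn": "send_rows", "kwargs": {
  "moves": [
    {"tx": 0, "ty": 0, "tz": 0, "wx": 0, "wy": 0, "wz": 0, "grip": 0},
    {"tx": 0, "ty": 0, "tz": 0, "wx": 0, "wy": 0, "wz": 0, "grip": 0},
    {"tx": 0, "ty": 0, "tz": 0, "wx": 0, "wy": 0, "wz": 0, "grip": 0},
    {"tx": 0, "ty": 0, "tz": 0, "wx": 0, "wy": 0, "wz": 0, "grip": 0},
    {"tx": 0, "ty": 0, "tz": 0, "wx": 0, "wy": 0, "wz": 0, "grip": 0},
    {"tx": 0, "ty": -5, "tz": 0, "wx": 0, "wy": 0, "wz": 0, "grip": 0},
    {"tx": 0, "ty": -10, "tz": 0, "wx": 0, "wy": 0, "wz": 0, "grip": 0},
    {"tx": 0, "ty": -10, "tz": 0, "wx": 0, "wy": 0, "wz": 0, "grip": 0},
    {"tx": 0, "ty": 0, "tz": 0, "wx": 0, "wy": 0, "wz": 0, "grip": 0}
  ]
}}

```text
time_s: 4.2
tool_pos: [0.4618, 0.3019, 0.0698]
ee_rot: [-0.705, 0.039, -0.04, 0.707]
ft_force: [-0.3, 0.8, -4.6]
width: 0.0137
```

{"fn": "send_rows", "kwargs": {
  "moves": [
    {"tx": 0, "ty": -12, "tz": 0, "wx": 0, "wy": 0, "wz": 0, "grip": 0},
    {"tx": 0, "ty": -20, "tz": 0, "wx": 0, "wy": 0, "wz": 0, "grip": 0},
    {"tx": 0, "ty": -25, "tz": 0, "wx": 0, "wy": -2, "wz": 0, "grip": 0},
    {"tx": 0, "ty": -20, "tz": 0, "wx": 0, "wy": -4, "wz": 0, "grip": 0},
    {"tx": 0, "ty": -12, "tz": 0, "wx": 0, "wy": -4.5, "wz": 0, "grip": 0},
    {"tx": 0, "ty": -6, "tz": 0, "wx": 0, "wy": -2, "wz": 0, "grip": 0},
    {"tx": -1, "ty": 0, "tz": -12, "wx": 0, "wy": 0, "wz": 0, "grip": 0},
    {"tx": -1, "ty": 0, "tz": -24, "wx": 0, "wy": 0, "wz": 0, "grip": 0},
    {"tx": -1, "ty": 0, "tz": -36, "wx": 0, "wy": 0, "wz": 0, "grip": 0},
    {"tx": -2, "ty": 0, "tz": -44, "wx": 0, "wy": 0, "wz": 0, "grip": 0},
    {"tx": -2, "ty": 0, "tz": -44, "wx": 0, "wy": 0, "wz": 0, "grip": 0},
    {"tx": -1, "ty": 0, "tz": -38, "wx": 0, "wy": 0, "wz": 0, "grip": 0},
    {"tx": -1, "ty": 0, "tz": -26, "wx": 0, "wy": 0, "wz": 0, "grip": 0},
    {"tx": 0, "ty": 0, "tz": -14, "wx": 0, "wy": 0, "wz": 0, "grip": 0},
    {"tx": 0, "ty": 0, "tz": -6, "wx": 0, "wy": 0, "wz": 0, "grip": 0},
    {"tx": 0, "ty": 0, "tz": 0, "wx": 0, "wy": 0, "wz": 0, "grip": 0}
  ]
}}

```text
time_s: 6.2
tool_pos: [0.4779, 0.058, 0.1635]
ee_rot: [-0.706, -0.037, 0.038, 0.706]
ft_force: [-0.7, -0.1, -5.6]
width: 0.0139
```

```bash
python3 w.py w3; python3 - <<'E'
from h import *
a=[]
for n in('scene','side'):
    im,d,P,c=grab(n); np.savez(n+'1.npz',im=im,d=d,P=P)
    a.append(im)
w=np.load('w3.npz')['im']
cv2.imwrite('pics/c3.png',np.vstack([np.hstack([cv2.resize(a[0][130:310,220:460],(400,300),interpolation=2),cv2.resize(a[1][170:350,230:470],(400,300),interpolation=2)]),np.hstack([cv2.resize(w,(400,300)),np.zeros((300,400,3),np.uint8)])]))
E
```

```text
6.2 [0.4779 0.058  0.1635] [-0.382  0.232  0.152  2.076 -0.047  0.838  1.474]
[[0.994, -0.0, -0.106], [0.106, 0.0, 0.994], [-0.0, -1.0, 0.0]]
cam [0.40738473 0.05100385 0.32468857] [ 0.25816131  0.02750464 -0.96571022]
0
```

View pics/c3.png

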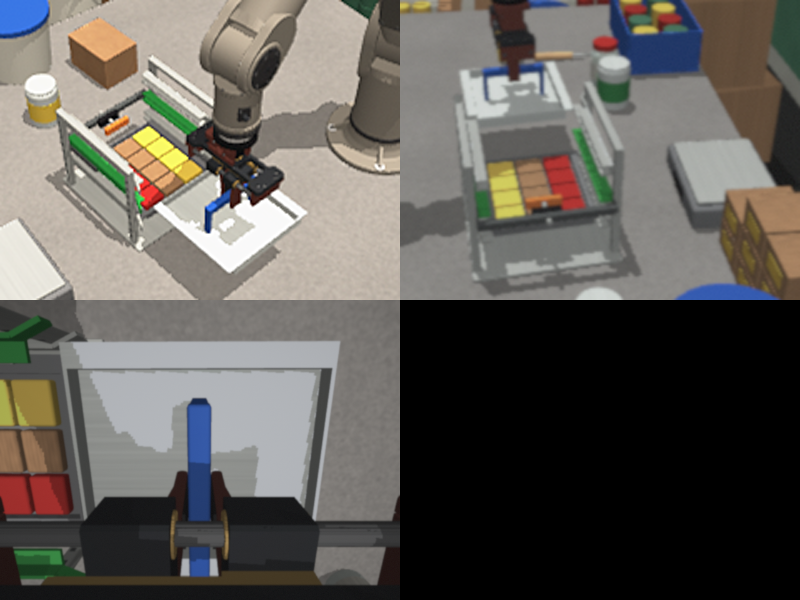

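The c3 composite shows the tray held level at the mouth, in line with the rack. In the wrist panel the flange edge is at (340,345) and the green rail mouth at (40,325). I'll compare tray and rail edges in the tool frame.

```bash
cat > m.py <<'E'
from h import *
s=readout.get_state(); T=s['tool_pos']; R=Rn.from_quat(s['ee_rot']).as_matrix()
def rep(n,f):
    z=np.load(f); im,P,d=z['im'],z['P'],z['d']; hsv=cv2.cvtColor(im,cv2.COLOR_BGR2HSV)
    Q=(P-T)@R*1000; ok=d>0   # tool frame: x across(rack y), y down, z outward
    W=P[...,2]*1000
    g=(cv2.inRange(hsv,(45,80,30),(85,255,255))>0)&ok&(abs(Q[...,0])<150)&(abs(Q[...,2])<450)&(W>90)&(W<160)
    for nm,sel in(('neg',Q[...,0]<0),('pos',Q[...,0]>0)):
        q=Q[g&sel]; w=W[g&sel]
        if len(q)<20: continue
        for a,b in((110,124),(130,140)):
            k=(w>a)&(w<b)
            if k.sum()<15: continue
            l=cv2.fitLine(q[k][:,[0,2]].astype(np.float32),cv2.DIST_HUBER,0,.01,.01).ravel()
            print(n,nm,'w',a,b,k.sum(),'zmed',np.median(w[k]).round(1),'x pct2/50/98',np.percentile(q[k,0],[2,50,98]).round(1),'z',np.percentile(q[k,2],[2,98]).round(0),'ang',np.degrees(np.arctan(l[0]/l[1])).round(2))
    t=(hsv[...,1]<60)&(hsv[...,2]>90)&ok&(abs(Q[...,0])<115)&(abs(Q[...,2])<115)&(W>128)&(W<152)
    q=Q[t]; w=W[t]; print(n,'tray',len(q),'z',np.percentile(w,[10,50,90]).round(1),'x',np.percentile(q[:,0],[.5,99.5]).round(1),'zz',np.percentile(q[:,2],[.5,99.5]).round(1))
    e=[]
    for a in range(-80,81,20):
        k=abs(q[:,2]-a)<6
        if k.sum()>15: e.append((a,*np.percentile(q[k,0],[1,99]).round(1)))
    print('  edges',[tuple(map(float,i)) for i in e])
    b=(cv2.inRange(hsv,(100,110,40),(130,255,255))>0)&ok&(abs(Q[...,0])<80)&(abs(Q[...,2])<40); q=Q[b]
    if len(q): print('  handle',np.percentile(q,[1,50,99],0).round(1).tolist())
if __name__=='__main__':
    print(T); rep('wrist','w3.npz'); rep('scene','scene1.npz'); rep('side','side1.npz')
E
python3 m.py
```

```text
[0.47793004 0.05876063 0.16358771]
wrist neg w 110 124 1857 zmed 119.6 x pct2/50/98 [-115.   -96.6  -87.6] z [-158. -115.] ang -30.01
wrist neg w 130 140 1069 zmed 134.2 x pct2/50/98 [-117.  -109.4 -103.2] z [-144. -114.] ang -22.45
wrist pos w 110 124 2544 zmed 119.5 x pct2/50/98 [ 88.4  98.4 113.2] z [-183. -122.] ang 16.32
wrist pos w 130 140 558 zmed 133.1 x pct2/50/98 [103.9 105.1 108.1] z [-171. -134.] ang 0.8
wrist tray 23575 z [138.1 139.1 140. ] x [-99.8  97.3] zz [-100.2   99.6]
  edges [(-80.0, -99.5, -81.8), (-60.0, -99.8, -81.9), (-40.0, -99.7, -81.9), (-20.0, -99.7, 98.8), (0.0, -99.7, -60.0), (20.0, -99.7, 98.4), (40.0, -99.7, -82.0), (60.0, -99.6, -82.0), (80.0, -100.0, -82.0)]
  handle [[-59.9, -27.0, -6.9], [-19.3, -25.3, -0.4], [53.6, 0.9, 6.5]]
scene neg w 110 124 107 zmed 118.9 x pct2/50/98 [-100.9  -92.8  -86.4] z [-368. -218.] ang 0.94
scene neg w 130 140 141 zmed 134.5 x pct2/50/98 [-106.2  -96.9  -88.7] z [-351. -208.] ang 0.43
scene pos w 110 124 66 zmed 120.2 x pct2/50/98 [ 92.1 106.8 113.9] z [-345. -129.] ang -0.25
scene pos w 130 140 218 zmed 134.2 x pct
[... 427 characters left out ...]
119.6 x pct2/50/98 [-107.2  -97.5  -89.5] z [-362. -338.] ang 39.16
side neg w 130 140 75 zmed 135.3 x pct2/50/98 [-106.6  -98.3  -89.8] z [-360. -317.] ang -2.03
side pos w 110 124 135 zmed 120.2 x pct2/50/98 [ 89.   92.9 104.8] z [-361. -145.] ang 0.05
side pos w 130 140 135 zmed 135.1 x pct2/50/98 [ 91.1  95.5 105.9] z [-362. -188.] ang -1.33
side tray 580 z [131.  138.7 141.4] x [-98.1 101.2] zz [-105.7  100.7]
  edges [(-80.0, -95.4, 99.4), (-60.0, -97.9, 100.6), (-40.0, -96.1, 101.0), (-20.0, -98.0, 100.7), (0.0, -96.1, 98.5), (20.0, -96.6, 101.5), (40.0, -97.9, 98.8), (60.0, -97.5, 101.1), (80.0, -94.9, 99.4)]
  handle [[-57.0, -165.9, -29.5], [-11.6, -22.7, -6.2], [57.3, -11.0, 3.1]]
```

The tray is flat (flange top at 139.1±1 mm) and square to the tool. The ledge inner edges are at −87.6 and +88.4 mm, so lateral error is 0.4 mm. The ledge is at z 119.6 mm. I'll go down 12 mm for about 3.5 mm clearance and start in.

{"fn": "send_rows", "kwargs": {
  "moves": [
    {"tx": 0.5, "ty": 6, "tz": 0, "wx": 0, "wy": 0, "wz": 0, "grip": 0},
    {"tx": 0, "ty": 6, "tz": 0, "wx": 0, "wy": 0, "wz": 0, "grip": 0},
    {"tx": 0, "ty": 0, "tz": -5, "wx": 0, "wy": 0, "wz": 0, "grip": 0},
    {"tx": 0, "ty": 0, "tz": -10, "wx": 0, "wy": 0, "wz": 0, "grip": 0},
    {"tx": 0, "ty": 0, "tz": -12, "wx": 0, "wy": 0, "wz": 0, "grip": 0},
    {"tx": 0, "ty": 0, "tz": -12, "wx": 0, "wy": 0, "wz": 0, "grip": 0},
    {"tx": 0, "ty": 0, "tz": -12, "wx": 0, "wy": 0, "wz": 0, "grip": 0},
    {"tx": 0, "ty": 0, "tz": -10, "wx": 0, "wy": 0, "wz": 0, "grip": 0},
    {"tx": 0, "ty": 0, "tz": -5, "wx": 0, "wy": 0, "wz": 0, "grip": 0},
    {"tx": 0, "ty": 0, "tz": 0, "wx": 0, "wy": 0, "wz": 0, "grip": 0}
  ]
}}

```text
time_s: 7.6
tool_pos: [0.4855, -0.0082, 0.1516]
ee_rot: [-0.706, -0.037, 0.037, 0.706]
ft_force: [-0.9, 0.0, -5.3]
width: 0.0137
```

```bash
python3 w.py w4; cat > m2.py <<'E'
from m import *
import sys
print(T,s['ft_force']); rep('wrist',sys.argv[1])
for n in('scene','side'):
    im,d,P,c=grab(n); np.savez(n+'x.npz',im=im,d=d,P=P); Q=(P-T)@R*1000; hsv=cv2.cvtColor(im,cv2.COLOR_BGR2HSV)
    o=(cv2.inRange(hsv,(5,150,90),(18,255,255))>0)&(d>0)&(abs(Q[...,0])<40)&(Q[...,2]<-80)&(abs(P[...,2]-.115)<.02); q=Q[o]; w=P[o][:,2]
    if len(q): print(n,'buffer n',len(q),'x',np.percentile(q[:,0],[2,98]).round(1),'z',np.percentile(q[:,2],[2,25,50,75,98]).round(1),'w',np.percentile(w,[2,98]).round(3), 'low pts z',np.median(q[w<.118,2]).round(1) if (w<.118).any() else None)
    t=(hsv[...,1]<60)&(hsv[...,2]>90)&(d>0)&(abs(Q[...,0])<75)&(Q[...,2]<-80)&(Q[...,2]>-125)&(abs(P[...,2]-(T[2]-.026))<.012); q=Q[t]
    if len(q): print(n,'nose z',len(q),np.percentile(q[:,2],[1,5,50]).round(1))
E
python3 m2.py w4.npz
```

```text
7.6 [ 0.4855 -0.0082  0.1516] [-0.271  0.256  0.186  2.08  -0.065  0.811  1.63 ]
[[0.994, -0.0, -0.105], [0.105, 0.0, 0.994], [-0.0, -1.0, 0.0]]
cam [ 0.41490833 -0.01520086  0.31279221] [ 0.25838097  0.0271512  -0.96566148]
0
[ 0.48544351 -0.00776068  0.15162772] [-0.19284671  0.53699551 -4.86103735]
wrist neg w 110 124 1263 zmed 119.7 x pct2/50/98 [-113.   -90.6  -87.8] z [-148.  -53.] ang -15.24
wrist neg w 130 140 1709 zmed 134.3 x pct2/50/98 [-116.6 -106.5  -89.6] z [-135.  -48.] ang -17.15
wrist pos w 110 124 2451 zmed 119.3 x pct2/50/98 [ 87.9  93.7 104.4] z [-172. -111.] ang 3.06
wrist pos w 130 140 1464 zmed 134.2 x pct2/50/98 [ 89.7  93.  103.2] z [-159. -112.] ang -6.58
wrist tray 2833 z [128.  128.3 128.7] x [-99.5  88.7] zz [-98.8  99.4]
  edges [(-80.0, -99.1, -81.9), (-60.0, -99.5, -81.8), (-40.0, -99.5, -82.3), (-20.0, -99.4, 58.3), (0.0, -99.5, -59.7), (20.0, -99.5, 92.0), (40.0, -99.5, -82.7), (60.0, -99.5, -82.3), (80.0, -99.9, -82.3)]
  handle [[-59.9, -27.2, -6.7], [-19.2, -25.4, -0.2], [53.6, 1.2, 6.7]]
scene buffer n 65 x [-24.2  29.9] z [-271.7 -266.8 -264.4 -263.1 -260.4] w [0.107 0.125] low pts z -264.2
scene nose z 91 [-101.2  -99.3  -96.8]
side buffer n 112 x [-27.3  30.3] z [-277.5 -274.5 -273.2 -271.4 -267.1] w [0.109 0.125] low pts z -273.8
side nose z 216 [-105.1 -103.8 -100.2]
```

{"fn": "send_rows", "kwargs": {
  "moves": [
    {"tx": 0, "ty": 0, "tz": -5, "wx": 0, "wy": 0, "wz": 0, "grip": 0},
    {"tx": 0, "ty": 0, "tz": -10, "wx": 0, "wy": 0, "wz": 0, "grip": 0},
    {"tx": 0, "ty": 0, "tz": -12, "wx": 0, "wy": 0, "wz": 0, "grip": 0},
    {"tx": 0, "ty": 0, "tz": -12, "wx": 0, "wy": 0, "wz": 0, "grip": 0},
    {"tx": 0, "ty": 0, "tz": -12, "wx": 0, "wy": 0, "wz": 0, "grip": 0},
    {"tx": 0, "ty": 0, "tz": -12, "wx": 0, "wy": 0, "wz": 0, "grip": 0},
    {"tx": 0, "ty": 0, "tz": -10, "wx": 0, "wy": 0, "wz": 0, "grip": 0},
    {"tx": 0, "ty": 0, "tz": -5, "wx": 0, "wy": 0, "wz": 0, "grip": 0},
    {"tx": 0, "ty": 0, "tz": 0, "wx": 0, "wy": 0, "wz": 0, "grip": 0}
  ]
}}

```text
time_s: 8.88
tool_pos: [0.4937, -0.0858, 0.1516]
ee_rot: [-0.706, -0.037, 0.037, 0.706]
ft_force: [-0.7, -0.5, -5.5]
width: 0.0139
```

```bash
python3 w.py w5; python3 m2.py w5.npz
```

```text
8.875 [ 0.4937 -0.0858  0.1516] [-0.142  0.282  0.224  2.048 -0.085  0.821  1.808]
[[0.994, -0.0, -0.105], [0.105, 0.0, 0.994], [-0.0, -1.0, 0.0]]
cam [ 0.42314346 -0.09274932  0.31277618] [ 0.25834696  0.02716024 -0.96567032]
0
[ 0.49368805 -0.08531458  0.15160199] [-0.13922109  0.03831506 -4.9714098 ]
wrist neg w 110 124 678 zmed 119.6 x pct2/50/98 [-90.9 -89.5 -88.2] z [-149. -105.] ang -0.01
wrist neg w 130 140 1743 zmed 134.4 x pct2/50/98 [-116.2  -91.3  -89.8] z [-135.   29.] ang -9.21
wrist pos w 110 124 2359 zmed 119.3 x pct2/50/98 [ 87.5  93.  100.6] z [-172. -111.] ang 0.67
wrist pos w 130 140 1631 zmed 134.2 x pct2/50/98 [ 89.4  92.8 103.2] z [-159. -103.] ang -5.34
wrist tray 2352 z [128.  128.3 129. ] x [-106.    92.3] zz [-98.8  99.3]
  edges [(-80.0, -89.9, -81.9), (-60.0, -89.9, -81.9), (-40.0, -89.8, -81.9), (-20.0, -91.6, 94.2), (0.0, -91.6, -59.6), (20.0, -99.5, 97.4), (40.0, -99.0, -82.7), (60.0, -99.5, -82.3), (80.0, -99.9, -82.7)]
  handle [[-59.9, -27.2, -6.7], [-19.0, -25.4, -0.2], [53.8, 5.3, 6.8]]
scene buffer n 65 x [-26.1  29.3] z [-191.8 -188.9 -186.7 -185.1 -181.7] w [0.104 0.127] low pts z -186.7
scene nose z 77 [-101.2 -100.1  -96.8]
side buffer n 121 x [-27.2  30.3] z [-198.9 -195.8 -194.9 -193.  -187.2] w [0.109 0.126] low pts z -195.4
side nose z 240 [-105.7 -103.8 -100.2]
```

No contact and still centred. The buffer face is about 84 mm ahead of the nose. I'll advance 66 mm while lowering 2 mm.

{"fn": "send_rows", "kwargs": {
  "moves": [
    {"tx": 0.2, "ty": 0.5, "tz": -5, "wx": 0, "wy": 0, "wz": 0, "grip": 0},
    {"tx": 0, "ty": 0.5, "tz": -10, "wx": 0, "wy": 0, "wz": 0, "grip": 0},
    {"tx": 0, "ty": 0.5, "tz": -12, "wx": 0, "wy": 0, "wz": 0, "grip": 0},
    {"tx": 0, "ty": 0.5, "tz": -12, "wx": 0, "wy": 0, "wz": 0, "grip": 0},
    {"tx": 0, "ty": 0, "tz": -12, "wx": 0, "wy": 0, "wz": 0, "grip": 0},
    {"tx": 0, "ty": 0, "tz": -10, "wx": 0, "wy": 0, "wz": 0, "grip": 0},
    {"tx": 0, "ty": 0, "tz": -5, "wx": 0, "wy": 0, "wz": 0, "grip": 0},
    {"tx": 0, "ty": 0, "tz": 0, "wx": 0, "wy": 0, "wz": 0, "grip": 0}
  ]
}}

```text
time_s: 10.02
tool_pos: [0.5008, -0.1514, 0.1496]
ee_rot: [-0.706, -0.037, 0.037, 0.706]
ft_force: [-0.7, -0.3, -4.6]
width: 0.0137
```

```bash
python3 w.py w6; python3 m2.py w6.npz
```

```text
10.025 [ 0.5008 -0.1514  0.1496] [-0.032  0.321  0.25   2.002 -0.106  0.831  1.953]
[[0.994, -0.0, -0.105], [0.105, 0.0, 0.994], [-0.0, -1.0, 0.0]]
cam [ 0.43030701 -0.15839139  0.31077581] [ 0.25835344  0.02714598 -0.96566899]
0
[ 0.50086745 -0.15091239  0.14959538] [ 0.02344085 -0.35655167 -4.54585448]
wrist neg w 110 124 685 zmed 119.5 x pct2/50/98 [-91.6 -90.2 -88.5] z [-145. -104.] ang 0.34
wrist neg w 130 140 1712 zmed 134.5 x pct2/50/98 [-92.1 -91.1 -90.3] z [-133.   29.] ang 0.11
wrist pos w 110 124 1477 zmed 119.2 x pct2/50/98 [ 87.1  92.7 100.5] z [-147. -110.] ang -2.62
wrist pos w 130 140 1201 zmed 134.1 x pct2/50/98 [ 88.9  90.8 100.5] z [-147.   14.] ang -0.19
wrist tray 352 z [131.3 133.4 135.1] x [-90.9  90.4] zz [-95.7  33.1]
  edges [(-80.0, -90.4, -90.1), (-60.0, -90.3, -90.1), (-40.0, -90.2, -89.9), (-20.0, -90.1, 90.4), (0.0, -90.1, -59.6), (20.0, -90.1, -11.3)]
  handle [[-59.9, -27.3, -6.8], [-19.0, -25.4, 0.1], [53.7, 5.1, 6.7]]
scene buffer n 66 x [-24.7  29.3] z [-126.9 -123.1 -120.5 -119.1 -116. ] w [0.105 0.126] low pts z -120.1
scene nose z 87 [-106.4 -102.3  -96.9]
side buffer n 99 x [-27.4  29.7] z [-133.5 -131.  -129.7 -128.7 -123.6] w [0.109 0.125] low pts z -129.7
side nose z 261 [-105.2 -103.3 -100.2]
```

{"fn": "send_rows", "kwargs": {
  "moves": [
    {"tx": -0.6, "ty": 0, "tz": -4, "wx": 0, "wy": 0, "wz": 0, "grip": 0},
    {"tx": 0, "ty": 0, "tz": -4, "wx": 0, "wy": 0, "wz": 0, "grip": 0},
    {"tx": 0, "ty": 0, "tz": -2, "wx": 0, "wy": 0, "wz": 0, "grip": 0},
    {"tx": 0, "ty": 0, "tz": -1, "wx": 0, "wy": 0, "wz": 0, "grip": 0},
    {"tx": 0, "ty": 0, "tz": -1, "wx": 0, "wy": 0, "wz": 0, "grip": 0}
  ]
}}

```text
time_s: 10.8
tool_pos: [0.5015, -0.1631, 0.1496]
ee_rot: [-0.706, -0.037, 0.037, 0.706]
ft_force: [0.2, 0.2, -5.4]
width: 0.0139
```

{"fn": "send_rows", "kwargs": {
  "moves": [
    {"tx": 0, "ty": 0, "tz": -1, "wx": 0, "wy": 0, "wz": 0, "grip": 0},
    {"tx": 0, "ty": 0, "tz": -1, "wx": 0, "wy": 0, "wz": 0, "grip": 0}
  ]
}}

```text
time_s: 11.05
tool_pos: [0.5018, -0.1651, 0.1496]
ee_rot: [-0.706, -0.037, 0.037, 0.706]
ft_force: [0.4, 0.3, -5.3]
width: 0.0134
```

{"fn": "send_rows", "kwargs": {
  "moves": [
    {"tx": 0, "ty": 0, "tz": -1, "wx": 0, "wy": 0, "wz": 0, "grip": 0},
    {"tx": 0, "ty": 0, "tz": -1, "wx": 0, "wy": 0, "wz": 0, "grip": 0}
  ]
}}

```text
time_s: 11.3
tool_pos: [0.502, -0.1672, 0.1497]
ee_rot: [-0.706, -0.037, 0.037, 0.706]
ft_force: [-0.6, -0.3, -4.4]
width: 0.0143
```

{"fn": "send_rows", "kwargs": {
  "moves": [
    {"tx": 0, "ty": 0, "tz": -1, "wx": 0, "wy": 0, "wz": 0, "grip": 0}
  ]
}}

```text
time_s: 11.42
tool_pos: [0.5021, -0.1681, 0.1496]
ee_rot: [-0.706, -0.037, 0.037, 0.706]
ft_force: [-0.1, -0.3, -4.8]
width: 0.0136
```

{"fn": "send_rows", "kwargs": {
  "moves": [
    {"tx": 0, "ty": 0, "tz": -1, "wx": 0, "wy": 0, "wz": 0, "grip": 0}
  ]
}}

```text
time_s: 11.55
tool_pos: [0.5022, -0.1691, 0.1496]
ee_rot: [-0.706, -0.037, 0.037, 0.706]
ft_force: [0.1, 0.8, -5.8]
width: 0.0137
```

{"fn": "send_rows", "kwargs": {
  "moves": [
    {"tx": 0, "ty": 0, "tz": -1, "wx": 0, "wy": 0, "wz": 0, "grip": 0}
  ]
}}

```text
time_s: 11.68
tool_pos: [0.5023, -0.1701, 0.1496]
ee_rot: [-0.706, -0.037, 0.037, 0.706]
ft_force: [0.1, -0.5, -4.7]
width: 0.0136
```

{"fn": "send_rows", "kwargs": {
  "moves": [
    {"tx": 0, "ty": 0, "tz": -1, "wx": 0, "wy": 0, "wz": 0, "grip": 0}
  ]
}}

```text
time_s: 11.8
tool_pos: [0.5025, -0.1703, 0.1497]
ee_rot: [-0.706, -0.038, 0.038, 0.707]
ft_force: [-0.7, 4.6, -2.2]
width: 0.0137
```

Contact: force jumped to 4.6 N at TCP y≈−0.170. I'll settle the tray onto the rails, then push slowly.

{"fn": "send_rows", "kwargs": {
  "moves": [
    {"tx": 0, "ty": 0.8, "tz": 0, "wx": 0, "wy": 0, "wz": 0, "grip": 0},
    {"tx": 0, "ty": 0.8, "tz": 0, "wx": 0, "wy": 0, "wz": 0, "grip": 0}
  ]
}}

```text
time_s: 12.05
tool_pos: [0.5025, -0.1702, 0.1481]
ee_rot: [-0.706, -0.038, 0.038, 0.706]
ft_force: [0.0, 6.2, -1.0]
width: 0.0135
```

{"fn": "send_rows", "kwargs": {
  "moves": [
    {"tx": 0, "ty": 0, "tz": -1, "wx": 0, "wy": 0, "wz": 0, "grip": 0}
  ]
}}

```text
time_s: 12.18
tool_pos: [0.5026, -0.1704, 0.1481]
ee_rot: [-0.705, -0.038, 0.038, 0.707]
ft_force: [-1.8, 8.4, -0.5]
width: 0.0139
```

{"fn": "send_rows", "kwargs": {
  "moves": [
    {"tx": 0, "ty": 0, "tz": -1, "wx": 0, "wy": 0, "wz": 0, "grip": 0}
  ]
}}

```text
time_s: 12.3
tool_pos: [0.5027, -0.1711, 0.1481]
ee_rot: [-0.705, -0.038, 0.038, 0.707]
ft_force: [-1.4, 8.2, 0.7]
width: 0.0137
```

{"fn": "send_rows", "kwargs": {
  "moves": [
    {"tx": 0, "ty": 0, "tz": -1, "wx": 0, "wy": 0, "wz": 0, "grip": 0}
  ]
}}

```text
time_s: 12.42
tool_pos: [0.5028, -0.1721, 0.1481]
ee_rot: [-0.705, -0.038, 0.038, 0.707]
ft_force: [-1.6, 8.7, 1.1]
width: 0.0137
```

{"fn": "send_rows", "kwargs": {
  "moves": [
    {"tx": 0, "ty": 0, "tz": -1, "wx": 0, "wy": 0, "wz": 0, "grip": 0},
    {"tx": 0, "ty": 0, "tz": -1, "wx": 0, "wy": 0, "wz": 0, "grip": 0},
    {"tx": 0, "ty": 0, "tz": -1, "wx": 0, "wy": 0, "wz": 0, "grip": 0}
  ]
}}

```text
time_s: 12.8
tool_pos: [0.5031, -0.1751, 0.1481]
ee_rot: [-0.705, -0.038, 0.038, 0.707]
ft_force: [-2.2, 8.8, -0.0]
width: 0.0138
```

{"fn": "send_rows", "kwargs": {
  "moves": [
    {"tx": 0, "ty": 0, "tz": -1, "wx": 0, "wy": 0, "wz": 0, "grip": 0},
    {"tx": 0, "ty": 0, "tz": 0, "wx": 0, "wy": 0, "wz": 0, "grip": 0}
  ]
}}

```text
time_s: 13.05
tool_pos: [0.5032, -0.1763, 0.1481]
ee_rot: [-0.705, -0.038, 0.038, 0.707]
ft_force: [-1.1, 7.4, -0.2]
width: 0.0135
```

```bash
python3 w.py w7; python3 m2.py w7.npz; python3 - <<'E'
import cv2,numpy as np
a=np.load('scenex.npz')['im'][150:300,220:400]; b=np.load('sidex.npz')['im'][220:340,250:394]
cv2.imwrite('pics/c7.png',np.hstack([cv2.resize(a,(400,333),interpolation=2),cv2.resize(b,(400,333),interpolation=2)]))
E
```

```text
13.05 [ 0.5032 -0.1763  0.1481] [ 0.012  0.339  0.256  1.98  -0.116  0.837  2.01 ]
[[0.994, -0.0, -0.107], [0.107, 0.002, 0.994], [-0.0, -1.0, 0.002]]
cam [ 0.43274632 -0.18373085  0.30929055] [ 0.2580128  0.0295234 -0.9656903]
0
[ 0.50324288 -0.1763466   0.14813554] [-0.90033594  7.64524061 -0.76103581]
wrist neg w 110 124 306 zmed 119.6 x pct2/50/98 [-91.3 -89.9 -88.2] z [-121. -102.] ang 0.54
wrist neg w 130 140 1888 zmed 134.4 x pct2/50/98 [-92.  -90.9 -90.1] z [-119.   54.] ang 0.17
wrist pos w 110 124 552 zmed 119.2 x pct2/50/98 [ 87.4  93.  101. ] z [-122. -108.] ang -38.39
wrist pos w 130 140 425 zmed 133.8 x pct2/50/98 [88.8 90.3 91.9] z [-121.   16.] ang 0.2
wrist tray 385 z [131.7 133.4 135.1] x [-90.3 -10.9] zz [-114.    58.6]
  edges [(-80.0, -90.2, -90.0), (-60.0, -90.2, -89.8), (-40.0, -90.0, -89.7), (-20.0, -89.9, -10.8), (0.0, -89.9, -59.6), (20.0, -89.8, -34.8), (40.0, -89.6, -89.4)]
  handle [[-59.8, -27.2, -6.2], [-19.0, -25.4, 0.6], [54.0, 5.5, 7.3]]
scene buffer n 22 x [-25.1  28. ] z [-125.  -107.7 -105.8 -104.7 -102.8] w [0.104 0.126] low pts z -124.4
scene nose z 78 [-121.8 -103.3  -97.2]
side buffer n 76 x [-25.7  25.9] z [-118.7 -111.6 -110.1 -108.6 -104.9] w [0.11  0.125] low pts z -110.8
side nose z 183 [-104.9 -103.4 -100.4]
```

View pics/c7.png

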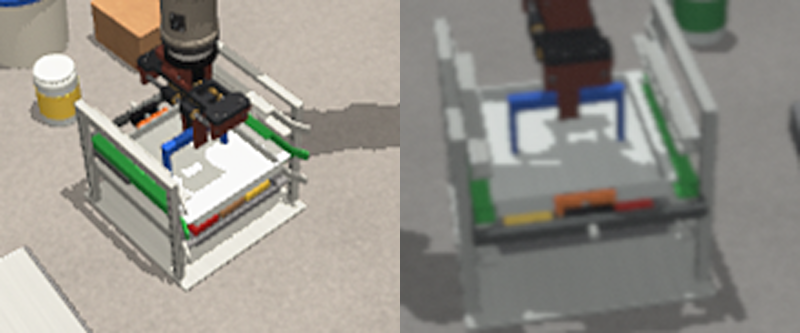

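c7 shows the tray seated in the green rails, with its nose against the orange pad at (585,197) right. The side view puts the pad's travel at 5.9 mm and the TCP travel gives about 6.0 mm. I'll relax the push force, then let go.

{"fn": "send_rows", "kwargs": {
  "moves": [
    {"tx": 0, "ty": 0, "tz": 0.5, "wx": 0, "wy": 0, "wz": 0, "grip": 0},
    {"tx": 0, "ty": 0, "tz": 0.4, "wx": 0, "wy": 0, "wz": 0, "grip": 0},
    {"tx": 0, "ty": 0, "tz": 0, "wx": 0, "wy": 0, "wz": 0, "grip": 0}
  ]
}}

```text
time_s: 13.58
tool_pos: [0.5032, -0.1763, 0.1481]
ee_rot: [-0.706, -0.038, 0.038, 0.706]
ft_force: [-0.1, 5.5, -0.4]
width: 0.0139
```

{"fn": "send_rows", "kwargs": {
  "moves": [
    {"tx": 0, "ty": 0, "tz": 0.5, "wx": 0, "wy": 0, "wz": 0, "grip": 0},
    {"tx": 0, "ty": 0, "tz": 0.3, "wx": 0, "wy": 0, "wz": 0, "grip": 0},
    {"tx": 0, "ty": 0, "tz": 0, "wx": 0, "wy": 0, "wz": 0, "grip": 0}
  ]
}}

```text
time_s: 13.95
tool_pos: [0.5031, -0.1763, 0.1481]
ee_rot: [-0.706, -0.038, 0.037, 0.706]
ft_force: [0.2, 3.8, -2.9]
width: 0.0138
```

{"fn": "send_rows", "kwargs": {
  "moves": [
    {"tx": 0, "ty": 0, "tz": 0.6, "wx": 0, "wy": 0, "wz": 0, "grip": 0},
    {"tx": 0, "ty": 0, "tz": 0, "wx": 0, "wy": 0, "wz": 0, "grip": 0.5},
    {"tx": 0, "ty": 0, "tz": 0, "wx": 0, "wy": 0, "wz": 0, "grip": 0.5},
    {"tx": 0, "ty": 0, "tz": 0, "wx": 0, "wy": 0, "wz": 0, "grip": 0.5},
    {"tx": 0, "ty": 0, "tz": 0, "wx": 0, "wy": 0, "wz": 0, "grip": 0.5},
    {"tx": 0, "ty": 0, "tz": 0, "wx": 0, "wy": 0, "wz": 0, "grip": 0.5}
  ]
}}

```text
time_s: 14.7
tool_pos: [0.5029, -0.1758, 0.1481]
ee_rot: [0.706, 0.037, -0.037, -0.706]
ft_force: [-0.2, 0.4, -0.7]
width: 0.044
```

{"fn": "send_rows", "kwargs": {
  "moves": [
    {"tx": 0, "ty": -10, "tz": 0, "wx": 0, "wy": 0, "wz": 0, "grip": 0.5},
    {"tx": 0, "ty": -25, "tz": 0, "wx": 0, "wy": 0, "wz": 0, "grip": 0.5},
    {"tx": 0, "ty": -40, "tz": 0, "wx": 0, "wy": 0, "wz": 0, "grip": 0.5},
    {"tx": 0, "ty": -45, "tz": 0, "wx": 0, "wy": 0, "wz": 0, "grip": 0.5},
    {"tx": 0, "ty": -40, "tz": 0, "wx": 0, "wy": 0, "wz": 0, "grip": 0.5},
    {"tx": 0, "ty": -20, "tz": 0, "wx": 0, "wy": 0, "wz": 0, "grip": 0.5},
    {"tx": 0, "ty": 0, "tz": 0, "wx": 0, "wy": 0, "wz": 0, "grip": 0.5}
  ]
}}

```text
time_s: 15.58
tool_pos: [0.5037, -0.1761, 0.3301]
ee_rot: [0.706, 0.039, -0.036, -0.706]
ft_force: [-0.6, 0.9, -0.7]
width: 0.044
```

```bash
python3 - <<'E'
from h import *
s=readout.get_state(); print(s['time_s'],s['tool_pos'],s['ft_force'],s['width'])
r=np.array([.106,-.9944,0]); a=[]
for n in('scene','side','wrist'):
    im,d,P,c=grab(n); a.append(im); hsv=cv2.cvtColor(im,cv2.COLOR_BGR2HSV); A=P@r
    L=P@np.array([.9944,.106,0])
    o=(cv2.inRange(hsv,(5,150,90),(18,255,255))>0)&(d>0)&(abs(L-.483)<.04)&(abs(P[...,2]-.117)<.02)&(A>.28)
    if o.any(): print(n,'buffer along',o.sum(),np.percentile(A[o],[2,50,98]).round(4))
    t=(hsv[...,1]<60)&(hsv[...,2]>90)&(d>0)&(abs(L-.483)<.08)&(abs(P[...,2]-.122)<.008)&(abs(A-.229)<.112)
    for k in(-1,0,1):
        for j in(-1,0,1):
            m=t&(abs(L-.483-k*.07)<.02)&(abs(A-.229-j*.08)<.03)
            if m.sum()>20: print(n,k,j,m.sum(),np.median(P[m][:,2]).round(4))
    b=(cv2.inRange(hsv,(100,110,40),(130,255,255))>0)&(d>0)&(abs(P[...,2]-.17)<.012)&(abs(A-.229)<.03)&(abs(L-.483)<.08)
    if b.any(): print(n,'handle along',np.percentile(A[b],[2,50,98]).round(4),'lat',np.percentile(L[b],[1,99]).round(4),'z',np.percentile(P[b][:,2],[50,95]).round(4))
cv2.imwrite('pics/f.png',np.vstack([np.hstack([cv2.resize(a[0][120:330,180:460],(400,300),interpolation=2),cv2.resize(a[1][180:360,230:470],(400,300),interpolation=2)]),np.hstack([cv2.resize(a[2],(400,300)),cv2.resize(a[0],(400,300))])]))
E
```

```text
15.575 [ 0.50370953 -0.1760625   0.33009785] [-0.63484636  0.94394505 -0.71615622] 0.04399572354117434
scene buffer along 22 [0.33   0.3346 0.3499]
scene 0 -1 30 0.1207
scene 0 1 21 0.1193
scene 1 -1 22 0.121
scene handle along [0.2191 0.2237 0.233 ] lat [0.4281 0.5423] z [0.1708 0.1759]
side buffer along 73 [0.3343 0.3385 0.3422]
side -1 -1 33 0.1199
side -1 1 40 0.1195
side 0 -1 38 0.1207
side 1 -1 28 0.1198
side 1 1 42 0.1208
side handle along [0.2254 0.2349 0.2397] lat [0.425  0.5367] z [0.172  0.1758]
wrist buffer along 435 [0.3298 0.3331 0.3368]
wrist -1 -1 148 0.1233
wrist -1 1 157 0.1233
wrist 0 -1 181 0.1231
wrist 0 1 168 0.1231
wrist 1 -1 128 0.123
wrist 1 1 117 0.1231
wrist handle along [0.2222 0.228  0.2339] lat [0.4224 0.5382] z [0.1734 0.1746]
```

View pics/f.png

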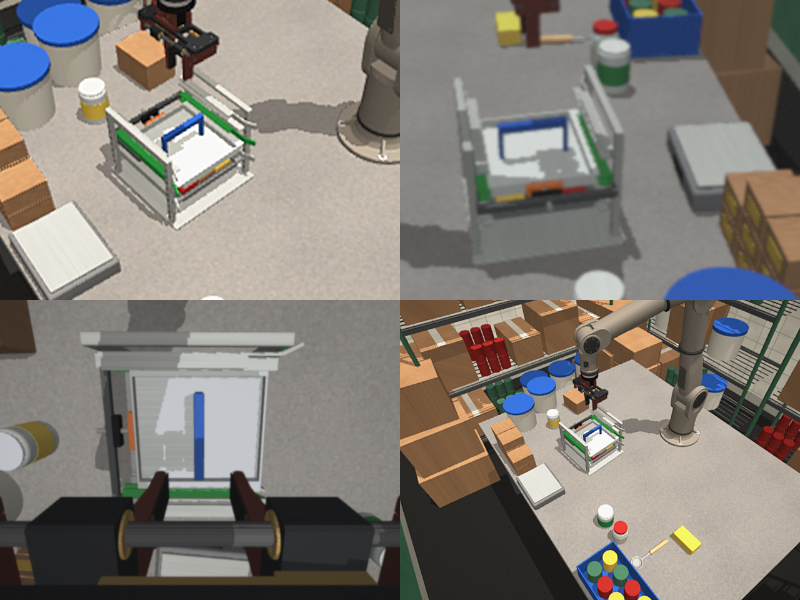

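The final views show the tray level in the green rails. Its rim reads 123.0–123.3 mm at all six wrist-camera points. The pad is still at 0.3385 along the rack axis, the gripper is clear, and the other stock looks undisturbed. Handing in.

```bash
python3 -c "
from bench import bot; print(bot.close_job())"
```

```text
the job is handed in; nothing more can be done
None
```

The tray is resting level on the green rails with its nose pressed about 6 mm into the orange buffer. The gripper has let go and is raised clear, and I handed the job in at about 15.7 s.

- **Insertion:** I gripped the handle, lined the tray up to within 1 mm of the rail centre using the wrist camera, and slid it in about 4 mm above the ledges. I felt first contact with the buffer at a tool y of about −0.170 m, lowered the tray onto the rails and pushed slowly at about 8–9 N. I then eased off the push before opening the fingers.
- **Buffer travel:** The tool moved about 6.0 mm after contact. The side camera showed 5.9 mm before release and 5.6 mm after; the difference is within camera noise. The 18 mm stop was never approached.
- **Level and seating:** After release the tray rim read 123.0–123.3 mm at all six points the wrist camera measured, which matches flanges sitting on the ledges at about 119.5 mm.
- **Disagreements:** The scene camera could not give a useful buffer reading at the end, because only 22 noisy pixels of the pad were visible. The first move call was refused because rows must carry every key; nothing moved.
- **Other stock:** It looks undisturbed in the final pictures, but I did not measure it.

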